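Drive a tight dowel pin out of a jig plate with a drift

ROBOT

A 6-joint arm with a two-finger parallel gripper is mounted at the origin on the work surface. World frame = base frame: x ahead of the robot, y to its left, z up, the work surface at z = 0. Lengths are in m, angles in rad, forces in N, time in s.
With the tool pointing down it reaches from about 0.275 to 0.725 m from the base axis. Payload 15.9 kg.
Tool frame: the origin (TCP) lies midway between the tips of the shut fingers; the grasp point (between the pads) lies 19 mm behind it; z points along the fingers, y is the line along which they close (so a half turn about z gives the same grasp; the last joint's range is limited). The gripper opens to 85 mm and grips with 20 to 120 N. Pads are 22 mm wide; open, the fingers measure 114 mm over their backs; the gripper's body (76 mm by 85 mm) begins 54 mm behind the grasp point. The pads swing forward as they close: fully open they stand 13 mm farther back than shut.
Start: joints at [-1.276, 0.213, -0.034, 1.323, 0, 1.571], TCP at [0.145, -0.478, 0.231] pointing down, gripper open.
Joint ranges: [-2.98, 2.98], [-0.74, 1.72], [-1.14, 1.35], [-2.1, 2.04], [-1.57, 1.44], [-3.14, 3.14]. Speed limits (rad/s): [1.89, 1.89, 2.39, 2.57, 3.14, 3.14].

INTERFACE

Orientations are given as a unit quaternion [x, y, z, w].
In Python, from rig import r gives the robot as it stands.
- The arm moves only by the tool servo_tool, never from a script. Its arguments are lists of equal length, an entry for each row: "gripper": the opening, from -1 (shut) to 1 (fully open), so that 0 is half open; "linear": the shift along the tool's x, y, z in cm, a list of three; "turn": the turn, a rotation vector about the tool's x, y, z in rad, a list of three. In form: {"gripper": [gripper, ...], "linear": [[tx, ty, tz], ...], "turn": [[ax, ay, az], ...]}. A call has exactly 5 rows; each row shifts and turns the commanded pose from where the row before left it, along the tool's axes as they then stand; what a row does not reach is not made up. A row lasts 1/10 s, in which the tool goes at most 50 mm and 8.59 degrees, less where a joint would pass 70% of its speed; a pose out of reach is approached as far as the arm can. A call is refused whole if a number of a shift passes 5 or a number of a turn 0.15, either way. A call with a gripper value outside its range is refused whole. The fingers move at their own pace and stop on an object; "squeeze" is the grip in N (left out, the last holds). Time passes only in rows, so rows that do not move let the fingers close, or fill a call up. It gives the time, the measured TCP pose, the force, the opening and the grip force at its end, in the units of the state.
- r.get_state(): the state, without advancing time (a new reading comes with each control period).
- r.snapshot(name): name is "side" or "top"; returns the picture (400x640x3 uint8, red, green, blue); there is no depth.
- r.camera_info(name): a dict with "fx", "fy", "cx", "cy" (pixels), "R" (3x3) and "t" (3): a world point X has camera coordinates R X + t. Camera axes: x right, y down, z forward; pixel columns grow to the right and rows downward; lengths in m; the calibration is good to about 2 mm. A picture is of the moment at which its call begins. camera_info takes no time and is no camera call.
- r.sign_off(): hands the job in; it is judged then, once.
The state is a dict: "time": time; "q": joint angles; "dq": joint speeds; "joint_efforts": joint torques, N m; "tcp_pos": TCP position; "tcp_rot": TCP orientation; "ft_force": force on the tool from outside, world axes, zero at the start; "ft_torque": the same for the moment, N m; "gripper_width": finger opening in m; "finger_force": force on a finger pad.
Only numpy, scipy, OpenCV 4.12 (cv2) and the standard library are available. Lean on these libraries where they do the work, as an engineer would, in place of code of your own. Each camera call takes 0.05 s, during which the arm holds its last target. There are 200 camera calls.

TASK

A dowel pin is stuck in the bore of the dark steel slide plate of the jig: take the drift from its stand, feel along the plate for the bore with its tip, and press the pin steadily down and through until it drops into the tray below. Go gently, never leaning on the drift with more than 30 N, then put the drift back upright in its stand and leave everything else on the bench where it is.

Things in the scene. Friction and masses are not known exactly. Their poses are not given: they have to be found in the camera images.
- frame: The jig: a fixed aluminium frame, 103 mm (x) by 140 mm (y), on four corner legs; origin under its centre, on the table, z up. Its slot runs along y. In it lies a dark steel slide plate, 70 (x) by 80 (y) by 40 mm thick, clamped fast, its flat top 95 mm up and 2 mm above the frame's rails. Four screw heads on the rails (x = +-43, y = +-35 mm) stand 3 mm above the plate.
- slot_mid (a point): Middle of the slot, at the height of the plate's top face; axes as the frame's. The plate's vertical through bore, 18 mm wide, square-edged, is in the plate's middle: x = 0 here. But the plate was clamped anywhere along the slot, so the bore's centre is anywhere from y = -20 to +20 mm here: not measured, to be felt for (or seen).
- slot_under (a point): Middle of the slot at the plate's underside, 40 mm below its top. The stuck steel dowel pin (16.5 mm wide, 26 mm long) sits in the bore, its top 7 mm below the plate's top face, gripped by two spring balls 33 mm below that face. It gives way at some 7 to 13 N, then slides, and drops out once its top is pushed about 33 mm below the face; the shank may go 40 mm deep.
- tray: Fixed shallow open blue plastic tray under the jig, 130 by 96 by 20 mm, origin at the centre of its underside, where the pin falls
- drift_mid (a point): Centre of the drift's handle: an upright aluminium cylinder 28 mm wide and 60 mm long, with a steel shank 13 mm wide and 62 mm long below it on the same axis (z up along it); about 160 g. The shank's end is 92 mm below this point. It starts standing in its stand, the handle's underside resting on the stand's top.
- shank: The drift's steel shank; origin at the centre of its lower end face (the tip), z up along the shank. Rigidly one piece with the handle
- stand_top (a point): Centre of the mouth of the stand's hole. The stand is a fixed black plastic block, 60 by 60 by 75 mm, with a vertical through hole 20 mm across; this point is on its top face, 75 mm above the table; z up
- screwdriver: A screwdriver lying on the bench, 200 mm long, origin at its middle on the table. Not needed: leave it
- spare_bush: A spare steel bush, a ring 32 mm across and 30 mm high, origin at the centre of its underside. Not needed: leave it
- oil: A white oil bottle, 56 mm across and 130 mm high, origin at the centre of its underside. Not needed: leave it
There are look-alikes about, which are no part of the job. Several things have the shape of the tray; the one meant has the colours described above.

How it is judged:
On the way, in this order (a step that is already met when the one before it is completed fails the run):
1. the drift's tip has entered the bore (over the slot, at least 4 mm below the plate's face) (z of shank in the frame of slot_mid between -0.05 and -0.004 m and x of shank in the frame of slot_mid between -0.006 and 0.006 m and y of shank in the frame of slot_mid between -0.025 and 0.025 m), for 0.1 s.
2. the pin has dropped into the tray (contact force between tray and anything else between 0.2 and 2 N), for 0.2 s.
At the end, for the whole second after the job is handed in: The pin, and nothing else, lies in the tray (the tray carries 0.2 to 1.2 N); the drift stands at rest in its stand, within 8 mm of the hole's axis and 0.1 rad of upright, its handle resting on the stand's top within 4 mm (contact force between tray and anything else between 0.2 and 1.2 N and horizontal distance between drift_mid and stand_top below 0.008 m and z of drift_mid in the frame of stand_top between 0.026 and 0.034 m and angle between drift_mid's own z axis and vertical below 0.1 rad and linear speed of shank below 0.02 m/s); the robot touches nothing.
It fails at once if the drift's shank bears more than 30 N (contact force between shank and anything else above 30 N).
It fails at once if the screwdriver, the spare bush or the oil bottle is moved more than 30 mm (distance of any of screwdriver, spare_bush, oil from where it was at the start of the episode above 0.03 m).
It also fails if it takes over 61 s, if anything falls off the work surface, if the arm or the gripper's body presses on something with over 40 N, if the wrist force passes 120 N, or if a joint passes its speed limit or range.

## Working session

There is one attempt and no reset: what is moved stays moved. The work goes in short steps, Python scripts to look and compute and a tool call to move; the robot and the scene stay as the last step left them, time stands still between calls to the robot, and variables do not carry over. Pictures are saved under pics/ and viewed, at most 10 in all, crops included, and the job is handed in when it is done.

Besides the shell and the picture viewer there is one more tool, called after "Emit:" by a JSON object that holds its "name" and its "arguments", one argument or row to a line. servo_tool: Moves the arm, as the interface text tells. Its arguments: {"type":"object","properties":{"gripper":{"type":"array","items":{"type":"number"}},"linear":{"type":"array","items":{"type":"array","items":{"type":"number"}}},"turn":{"type":"array","items":{"type":"array","items":{"type":"number"}}},"squeeze":{"type":"number"}},"required":["gripper","linear","turn"]}

```bash
mkdir -p pics; python3 - <<'E'
from rig import r
import cv2
for n in("side","top"):
    cv2.imwrite(f"pics/{n}0.png",r.snapshot(n)[:,:,::-1]); print(n,r.camera_info(n))
s=r.get_state();print(s)
E
```

```text
side {'fx': 389.37131196593003, 'fy': 389.37131196593003, 'cx': 322.23122013554746, 'cy': 205.36042984255997, 'R': array([[ 0.9888778 , -0.14735017, -0.02021443],
       [-0.10603908, -0.60318765, -0.79051906],
       [ 0.10429002,  0.78387027, -0.61210375]]), 't': array([-0.50736718,  0.28902151,  1.04506584])}
top {'fx': 431.30537342226165, 'fy': 431.30537342226165, 'cx': 315.70795665021484, 'cy': 200.39564805192933, 'R': array([[-0.00111352, -0.99998969, -0.00440275],
       [-0.99695352,  0.00145349, -0.07798437],
       [ 0.07798997,  0.0043025 , -0.99694486]]), 't': array([0.23360684, 0.5373071 , 1.38080198])}
{'time': 0.1, 'q': array([-1.27599606e+00,  2.13285363e-01, -3.49671542e-02,  1.32347653e+00,
       -1.68332591e-05,  1.57077061e+00]), 'dq': array([-0.00046705, -0.00126511,  0.00047132, -0.0032351 ,  0.00215658,
        0.00015549]), 'joint_efforts': array([-1.20732617e-03, -6.87250113e+01,  4.87806237e+01,  1.22623690e-02,
        6.45154032e-06,  2.47446889e-05]), 'tcp_pos': array([ 0.14518645, -0.47815883,  0.23088801]), 'tcp_rot': array([ 9.89154258e-01,  1.46879663e-01, -7.68121051e-05, -4.60066333e-04]), 'ft_force': array([-0.0331051 ,  1.18186725,  0.14611955]), 'ft_torque': array([-5.45285204e-05,  4.29330032e-03,  1.69001359e-02]), 'finger_force': 0.0, 'gripper_width': 0.08507183064668591}
```

View pics/side0.png

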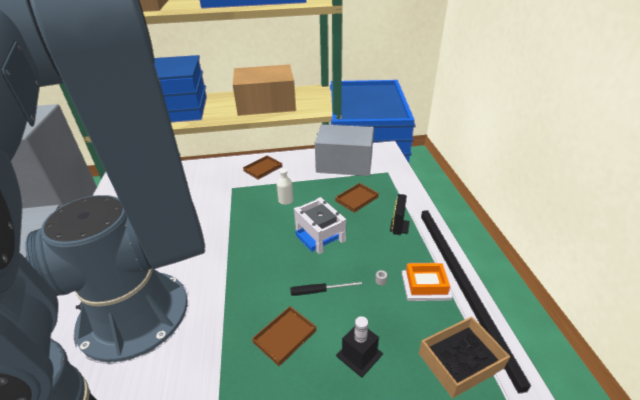

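View pics/top0.png

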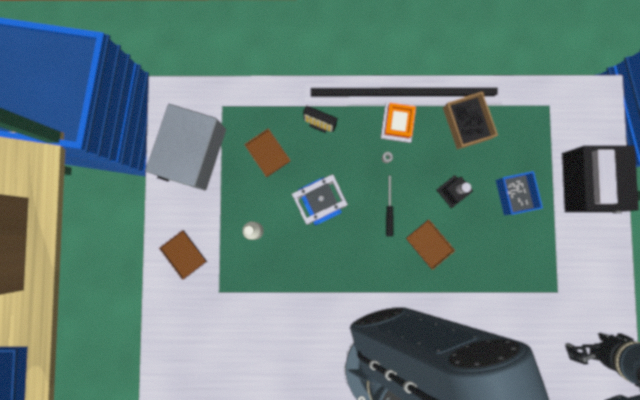

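The side view shows the jig at about (320,222) and the drift in its stand at (361,340). In the top view they are at (320,199) and (458,190). Next I'll look at enlarged crops.

```bash
python3 - <<'E'
import cv2,numpy as np
t=cv2.imread("pics/top0.png");s=cv2.imread("pics/side0.png")
c=lambda i,x,y:cv2.resize(i[y:y+60,x:x+80],None,fx=5,fy=5,interpolation=cv2.INTER_CUBIC)
o=np.vstack([np.hstack([c(t,280,169),c(t,425,160)]),np.hstack([c(s,280,190),c(s,320,313)])])
cv2.imwrite("pics/crop0.png",o)
E
```

```text
(no output)
```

View pics/crop0.png

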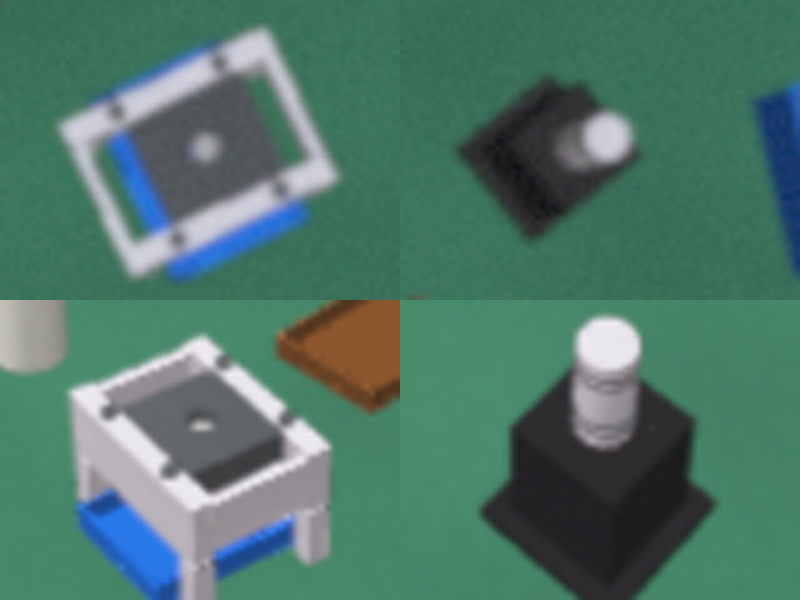

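```bash
cat >u.py <<'E'
from rig import r
import numpy as np
from scipy.optimize import least_squares
C={n:r.camera_info(n) for n in("side","top")}
def proj(n,X):
    c=C[n];p=np.atleast_2d(X)@np.array(c["R"]).T+c["t"]
    return np.c_[c["fx"]*p[:,0]/p[:,2]+c["cx"],c["fy"]*p[:,1]/p[:,2]+c["cy"]]
def back(n,uv,z):
    c=C[n];R=np.array(c["R"]);o=-R.T@c["t"]
    d=R.T@[(uv[0]-c["cx"])/c["fx"],(uv[1]-c["cy"])/c["fy"],1];return o+d*(z-o[2])/d[2]
def px(l,x,y):return (np.array(l)+.5)/5-.5+[x,y]
E
python3 - <<'E'
from u import *
# order: along long side
ts=px([(116,111),(221,62),(281,190),(178,239),(60,127),(265,28),(340,178),(135,278)],280,169)
ss=px([(109,110),(173,170),(288,118),(223,61),(70,93),(197,212),(330,147),(203,35)],280,190)
for n,p in(("top",ts),("side",ss)):
    print(n,[back(n,q,.098 if i<4 else .093)[:2].round(4).tolist() for i,q in enumerate(p)])
tb,sb=px([(205,148)],280,169)[0],px([(202,121)],280,190)[0]
print("bore",back("top",tb,.095),back("side",sb,.095),back("side",sb,.09))
print("handle",back("top",px((206,137),425,160),.135),back("side",px((207,43),320,313),.135),back("side",px((204,128),320,313),.075))
print("stand side corners",[back("side",px(p,320,313),.075) for p in((112,130),(293,120),(208,200))])
E
```

```text
top [[0.5613, 0.2723], [0.5916, 0.2076], [0.5124, 0.1709], [0.4824, 0.2342], [0.5519, 0.3071], [0.6134, 0.1802], [0.5201, 0.1343], [0.4587, 0.2607]]
side [[0.4839, 0.2333], [0.5158, 0.1691], [0.5928, 0.2062], [0.5619, 0.271], [0.4616, 0.2611], [0.5254, 0.1346], [0.6142, 0.18], [0.5541, 0.3079]]
bore [0.53862136 0.21751659 0.095     ] [0.54019104 0.21611294 0.095     ] [0.54095659 0.22224562 0.09      ]
handle [ 0.56824876 -0.21639703  0.135     ] [ 0.56910714 -0.21763846  0.135     ] [ 0.56959314 -0.22031489  0.075     ]
stand side corners [array([ 0.52811717, -0.21461364,  0.075     ]), array([ 0.61051784, -0.22277975,  0.075     ]), array([ 0.56328442, -0.25571242,  0.075     ])]
```

```bash
cat >>u.py <<'E'
from scipy.spatial.transform import Rotation as Ro
def go(target):
    s=r.get_state();R=Ro.from_quat(s["tcp_rot"]);d=R.inv().apply(np.array(target)-s["tcp_pos"])*100
    print("tool cm",d.round(2),"tcp",s["tcp_pos"].round(4),"rot err",(R.as_matrix()[:,2]).round(4),"F",s["ft_force"].round(2),"t",s["time"],"w",s["gripper_width"])
E
python3 -c "
from u import *
go([.569,-.218,.231])"
```

```text
tool cm [ 48.11 -12.58  -0.  ] tcp [ 0.1452 -0.4782  0.2309] rot err [-3.e-04  9.e-04 -1.e+00] F [-0.03  1.18  0.15] t 0.1 w 0.08507183064668591
```

Emit:
{"name": "servo_tool", "arguments": {
  "gripper": [1,1,1,1,1],
  "linear": [
    [3,-0.8,0],
    [4,-1,0],
    [4,-1,0],
    [4,-1,0],
    [4,-1,0]
  ],
  "turn": [
    [0,0,0],
    [0,0,0],
    [0,0,0],
    [0,0,0],
    [0,0,0]
  ],
  "squeeze": 60
}}

```text
time: 0.6
tcp_pos: [0.3142, -0.3761, 0.2311]
tcp_rot: [0.989, 0.147, -0.0, -0.0]
ft_force: [0.7, -1.2, 0.0]
gripper_width: 0.0851
finger_force: 0.0
```

Emit:
{"name": "servo_tool", "arguments": {
  "gripper": [1,1,1,1,1],
  "linear": [
    [4,-1,0],
    [4,-1,0],
    [4,-1.1,0],
    [4,-1.1,0],
    [4,-1.1,0]
  ],
  "turn": [
    [0,0,0],
    [0,0,0],
    [0,0,0],
    [0,0,0],
    [0,0,0]
  ]
}}

```text
time: 1.1
tcp_pos: [0.4903, -0.2672, 0.231]
tcp_rot: [0.989, 0.147, -0.0, -0.0]
ft_force: [0.9, -0.4, 0.2]
gripper_width: 0.0854
finger_force: 0.0
```

Emit:
{"name": "servo_tool", "arguments": {
  "gripper": [1,1,1,1,1],
  "linear": [
    [4,-1.1,0],
    [3,-0.8,0],
    [2,-0.5,0],
    [0,0,0],
    [0,0,0]
  ],
  "turn": [
    [0,0,0],
    [0,0,0],
    [0,0,0],
    [0,0,0],
    [0,0,0]
  ]
}}

```text
time: 1.6
tcp_pos: [0.568, -0.2192, 0.2308]
tcp_rot: [0.989, 0.147, -0.0, -0.0]
ft_force: [0.1, -0.8, 0.7]
gripper_width: 0.0851
finger_force: 0.0
```

```bash
python3 -c "
from u import *
import cv2
go([.569,-.218,.095])
t=r.snapshot('top');s=r.snapshot('side')
print(proj('top',[.569,-.218,.231]),proj('side',[.569,-.218,.135]))
c=lambda i,x,y:cv2.resize(i[y:y+120,x:x+80,::-1],None,fx=5,fy=5,interpolation=cv2.INTER_CUBIC)
cv2.imwrite('pics/b.png',np.hstack([c(t,425,130),c(s,320,270)]))
"
```

```text
tool cm [ 0.14 -0.08 13.58] tcp [ 0.568  -0.2192  0.2308] rot err [-1.e-03  2.e-04 -1.e+00] F [ 0.11 -0.76  0.71] t 1.6 w 0.08512244822138519
[[478.25094656 182.95093979]] [[360.98931775 321.3450957 ]]
```

View pics/b.png

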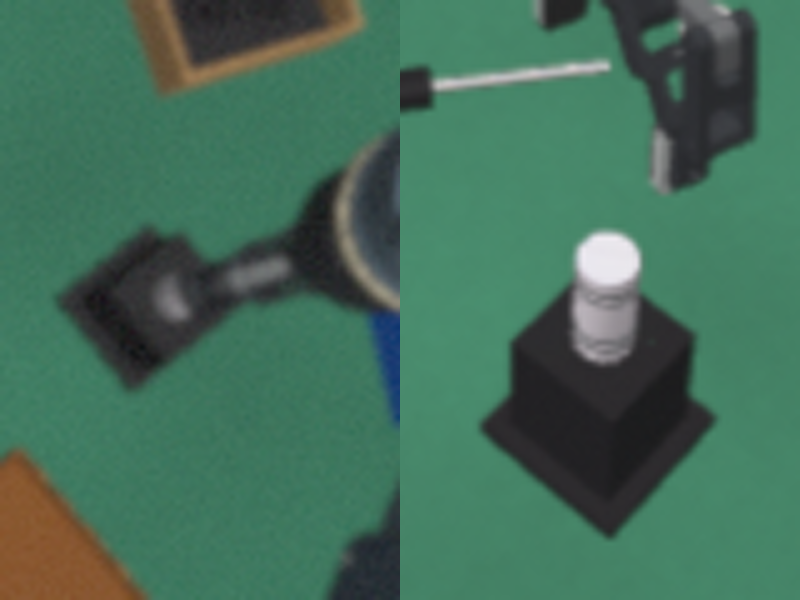

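The fingers straddle the handle symmetrically in the side crop (about x=550 and x=670, handle at 607), so I'll descend.

Emit:
{"name": "servo_tool", "arguments": {
  "gripper": [1,1,1,1,1],
  "linear": [
    [0.1,-0.1,2],
    [0,0,3],
    [0,0,3.5],
    [0,0,3],
    [0,0,2]
  ],
  "turn": [
    [0,0,0],
    [0,0,0],
    [0,0,0],
    [0,0,0],
    [0,0,0]
  ]
}}

```text
time: 2.2
tcp_pos: [0.5672, -0.2185, 0.0944]
tcp_rot: [0.989, 0.146, -0.001, -0.0]
ft_force: [0.7, 0.9, 0.4]
gripper_width: 0.0851
finger_force: 0.0
```

Emit:
{"name": "servo_tool", "arguments": {
  "gripper": [0,-0.4,-1,-1,-1],
  "linear": [
    [0,0,0],
    [0,0,0],
    [0,0,0],
    [0,0,0],
    [0,0,0]
  ],
  "turn": [
    [0,0,0],
    [0,0,0],
    [0,0,0],
    [0,0,0],
    [0,0,0]
  ]
}}

```text
time: 2.7
tcp_pos: [0.5696, -0.2185, 0.0978]
tcp_rot: [0.989, 0.147, 0.001, 0.001]
ft_force: [-1.8, 0.6, 8.0]
gripper_width: 0.0266
finger_force: 58.4
```

Emit:
{"name": "servo_tool", "arguments": {
  "gripper": [-1,-1,-1,-1,-1],
  "linear": [
    [0,0,0],
    [0,0,0],
    [0,0,0],
    [0,0,0],
    [0,0,0]
  ],
  "turn": [
    [0,0,0],
    [0,0,0],
    [0,0,0],
    [0,0,0],
    [0,0,0]
  ]
}}

```text
time: 3.2
tcp_pos: [0.5696, -0.2185, 0.0978]
tcp_rot: [0.989, 0.147, 0.001, 0.001]
ft_force: [-1.2, -0.2, 8.2]
gripper_width: 0.027
finger_force: 58.4
```

Emit:
{"name": "servo_tool", "arguments": {
  "gripper": [-1,-1,-1,-1,-1],
  "linear": [
    [0,0,-1],
    [0,0,-2],
    [0,0,-2],
    [0,0,-2],
    [0,0,-2]
  ],
  "turn": [
    [0,0,0],
    [0,0,0],
    [0,0,0],
    [0,0,0],
    [0,0,0]
  ]
}}

```text
time: 3.7
tcp_pos: [0.569, -0.2181, 0.1882]
tcp_rot: [0.989, 0.147, 0.0, 0.0]
ft_force: [0.6, 0.6, -0.9]
gripper_width: 0.0266
finger_force: 59.0
```

Emit:
{"name": "servo_tool", "arguments": {
  "gripper": [-1,-1,-1,-1,-1],
  "linear": [
    [0,0,-2],
    [0,0,-1],
    [0,0,0],
    [0,0,0],
    [0,0,0]
  ],
  "turn": [
    [0,0,0],
    [0,0,0],
    [0,0,0],
    [0,0,0],
    [0,0,0]
  ]
}}

```text
time: 4.2
tcp_pos: [0.5685, -0.2179, 0.2153]
tcp_rot: [0.989, 0.147, -0.001, -0.0]
ft_force: [-0.2, 1.3, -1.8]
gripper_width: 0.0267
finger_force: 59.0
```

```bash
python3 -c "
from u import *
import cv2
go([.5394,.2168,.208])
s=r.snapshot('side')
p=r.get_state()['tcp_pos'];print(p,proj('side',p-[0,0,.0848]),proj('side',p-[0,0,.0228]))
x,y=[int(v) for v in proj('side',p-[0,0,.045])[0]];print(x-40,y-30)
cv2.imwrite('pics/c.png',cv2.resize(s[y-30:y+30,x-40:x+40,::-1],None,fx=10,fy=10,interpolation=cv2.INTER_CUBIC))
"
```

```text
tool cm [  9.85 -42.44   0.76] tcp [ 0.5685 -0.2179  0.2153] rot err [-1.4e-03  5.0e-04 -1.0e+00] F [-0.16  1.26 -1.78] t 4.2 w 0.026663010429369673
[ 0.56847409 -0.21791404  0.21528505] [[360.66191969 322.59764729]] [[361.85163024 304.65665452]]
321 281
```

View pics/c.png

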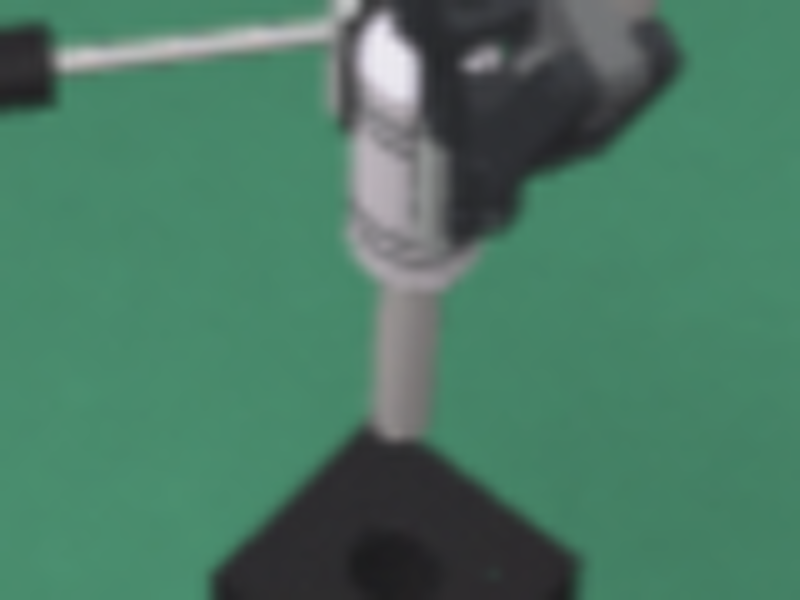

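The drift hangs upright in the gripper, its tip at about px (360.9,323.7), within about 1 px of the predicted position. The stand's hole is visible at (360.5,337.3). Next I'll move over the jig.

Emit:
{"name": "servo_tool", "arguments": {
  "gripper": [-1,-1,-1,-1,-1],
  "linear": [
    [0.4,-1.7,0],
    [0.7,-3,0],
    [0.7,-3,0],
    [0.7,-3,0],
    [0.7,-3,0]
  ],
  "turn": [
    [0,0,0],
    [0,0,0],
    [0,0,0],
    [0,0,0],
    [0,0,0]
  ]
}}

```text
time: 4.75
tcp_pos: [0.559, -0.0757, 0.2159]
tcp_rot: [0.989, 0.147, -0.0, -0.0]
ft_force: [-0.1, 0.5, -1.4]
gripper_width: 0.0267
finger_force: 59.2
```

Emit:
{"name": "servo_tool", "arguments": {
  "gripper": [-1,-1,-1,-1,-1],
  "linear": [
    [0.7,-3,0],
    [0.7,-3,0],
    [0.7,-3,0],
    [0.7,-3,0],
    [0.7,-3,0]
  ],
  "turn": [
    [0,0,0],
    [0,0,0],
    [0,0,0],
    [0,0,0],
    [0,0,0]
  ]
}}

```text
time: 5.25
tcp_pos: [0.5487, 0.0779, 0.216]
tcp_rot: [0.989, 0.147, -0.0, -0.0]
ft_force: [-0.0, -0.0, -1.2]
gripper_width: 0.0267
finger_force: 59.2
```

Emit:
{"name": "servo_tool", "arguments": {
  "gripper": [-1,-1,-1,-1,-1],
  "linear": [
    [0.7,-3,0],
    [0.7,-3,0],
    [0.7,-3,0],
    [0.7,-3,0],
    [0.3,-1.7,0]
  ],
  "turn": [
    [0,0,0],
    [0,0,0],
    [0,0,0],
    [0,0,0],
    [0,0,0]
  ]
}}

```text
time: 5.75
tcp_pos: [0.5458, 0.1958, 0.2162]
tcp_rot: [0.986, 0.166, -0.002, -0.01]
ft_force: [-0.2, -0.6, -1.5]
gripper_width: 0.0265
finger_force: 59.2
```

Emit:
{"name": "servo_tool", "arguments": {
  "gripper": [-1,-1,-1,-1,-1],
  "linear": [
    [0,0,0],
    [0,0,0],
    [0,0,0.5],
    [0,0,0.5],
    [0,0,0]
  ],
  "turn": [
    [0,0,0],
    [0,0,0],
    [0,0,0],
    [0,0,0],
    [0,0,0]
  ]
}}

```text
time: 6.25
tcp_pos: [0.5458, 0.1937, 0.2056]
tcp_rot: [0.986, 0.165, -0.002, -0.009]
ft_force: [-0.0, -0.1, -0.5]
gripper_width: 0.0266
finger_force: 59.2
```

```bash
python3 -c "
from u import *
go([.5395,.2165,.190])
print('stand',back('side',px((197,281),321,281)*0+[360.5,337.3],.075))"
```

```text
tool cm [ 0.15 -2.33  1.61] tcp [0.5458 0.1937 0.2056] rot err [-0.0076  0.0176 -0.9998] F [-0.04 -0.11 -0.48] t 6.25 w 0.026647313329691513
stand [ 0.57033821 -0.21807933  0.075     ]
```

```bash
python3 -c "
from u import *
s=r.get_state();print(s['q'].round(3),s['dq'].round(3))"
```

```text
[0.331 0.385 0.135 1.322 0.019 3.141] [ 0.003 -0.002  0.018  0.018  0.001 -0.001]
```

Emit:
{"name": "servo_tool", "arguments": {
  "gripper": [-1,-1,-1,-1,-1],
  "linear": [
    [0,0,0],
    [0,0,0],
    [0,0,0],
    [0,0,0],
    [0,0,0]
  ],
  "turn": [
    [0,0,-0.1],
    [0,0,-0.1],
    [0,0,-0.1],
    [0,0,0],
    [0,0,0]
  ]
}}

```text
time: 6.75
tcp_pos: [0.5462, 0.1942, 0.2066]
tcp_rot: [0.951, 0.309, -0.0, -0.01]
ft_force: [0.6, -0.5, -1.3]
gripper_width: 0.0267
finger_force: 59.1
```

```bash
cat >>u.py <<'E'
def tilt():
    R=Ro.from_quat(r.get_state()["tcp_rot"]);z=R.as_matrix()[:,2]
    print("turn(tool)",R.inv().apply(np.cross(z,[0,0,-1])).round(4))
E
python3 -c "
from u import *
tilt();go([.5395,.2165,.2]);print(r.get_state()['q'])"
```

```text
turn(tool) [-0.0184 -0.0054  0.    ]
tool cm [ 0.77 -2.18  0.7 ] tcp [0.5462 0.1942 0.2066] rot err [-0.0064  0.0181 -0.9998] F [ 0.61 -0.46 -1.3 ] t 6.75 w 0.026706514828923736
[0.33123363 0.38485076 0.13696336 1.32309819 0.01919776 2.84395813]
```

Emit:
{"name": "servo_tool", "arguments": {
  "gripper": [-1,-1,-1,-1,-1],
  "linear": [
    [0,0,0],
    [0.4,-1.1,0],
    [0.4,-1.1,0],
    [0,0,0.7],
    [0,0,0]
  ],
  "turn": [
    [-0.018,-0.005,0],
    [0,0,0],
    [0,0,0],
    [0,0,0],
    [0,0,0]
  ]
}}

```text
time: 7.25
tcp_pos: [0.539, 0.2174, 0.1985]
tcp_rot: [0.95, 0.311, -0.0, -0.0]
ft_force: [0.7, -0.5, -1.6]
gripper_width: 0.0268
finger_force: 59.2
```

```bash
python3 -c "
from u import *
import cv2
tilt();go([.5395,.2165,.185])
s=r.snapshot('side')
p=r.get_state()['tcp_pos'];print(p,proj('side',p-[0,0,.0848]))
cv2.imwrite('pics/d.png',cv2.resize(s[180:240,280:360,::-1],None,fx=10,fy=10,interpolation=cv2.INTER_CUBIC))
"
```

```text
turn(tool) [-0.0007  0.0007  0.    ]
tool cm [-0.01  0.11  1.35] tcp [0.539  0.2174 0.1985] rot err [-1.e-03  1.e-04 -1.e+00] F [ 0.69 -0.5  -1.64] t 7.25 w 0.026817273424081446
[0.53913334 0.21710612 0.19893957] [[319.46776871 208.81700144]]
```

View pics/d.png

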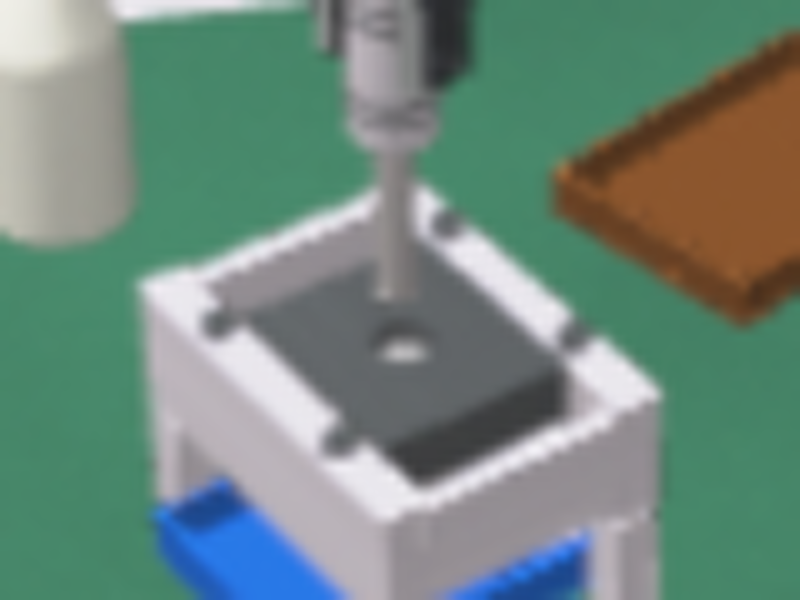

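The tip shows at px (319.3,208.8), as predicted. The bore rim is centred at about (319.9,213.6) with the bright pin inside. A 1 mm correction, then I'll lower slowly.

Emit:
{"name": "servo_tool", "arguments": {
  "gripper": [-1,-1,-1,-1,-1],
  "linear": [
    [0,0.08,0],
    [0,0,0.7],
    [0,0,0.5],
    [0,0,0.3],
    [0,0,0]
  ],
  "turn": [
    [0,0,0],
    [0,0,0],
    [0,0,0],
    [0,0,0],
    [0,0,0]
  ]
}}

```text
time: 7.8
tcp_pos: [0.5398, 0.216, 0.184]
tcp_rot: [0.95, 0.311, -0.0, -0.0]
ft_force: [-0.0, 0.1, -1.4]
gripper_width: 0.0269
finger_force: 59.2
```

Emit:
{"name": "servo_tool", "arguments": {
  "gripper": [-1,-1,-1,-1,-1],
  "linear": [
    [0,0,0.15],
    [0,0,0.15],
    [0,0,0.15],
    [0,0,0.15],
    [0,0,0.15]
  ],
  "turn": [
    [0,0,0],
    [0,0,0],
    [0,0,0],
    [0,0,0],
    [0,0,0]
  ]
}}

```text
time: 8.3
tcp_pos: [0.5401, 0.2163, 0.177]
tcp_rot: [0.95, 0.311, 0.0, -0.0]
ft_force: [-0.0, 0.6, -1.1]
gripper_width: 0.0268
finger_force: 59.2
```

Emit:
{"name": "servo_tool", "arguments": {
  "gripper": [-1,-1,-1,-1,-1],
  "linear": [
    [0,0,0.1],
    [0,0,0.1],
    [0,0,0.1],
    [0,0,0.1],
    [0,0,0.1]
  ],
  "turn": [
    [0,0,0],
    [0,0,0],
    [0,0,0],
    [0,0,0],
    [0,0,0]
  ]
}}

```text
time: 8.8
tcp_pos: [0.5401, 0.2163, 0.172]
tcp_rot: [0.95, 0.311, 0.0, -0.0]
ft_force: [-0.3, 0.5, -1.8]
gripper_width: 0.0269
finger_force: 59.2
```

Emit:
{"name": "servo_tool", "arguments": {
  "gripper": [-1,-1,-1,-1,-1],
  "linear": [
    [0,0,0.1],
    [0,0,0.1],
    [0,0,0.1],
    [0,0,0.1],
    [0,0,0.1]
  ],
  "turn": [
    [0,0,0],
    [0,0,0],
    [0,0,0],
    [0,0,0],
    [0,0,0]
  ]
}}

```text
time: 9.3
tcp_pos: [0.5402, 0.2164, 0.1673]
tcp_rot: [0.95, 0.311, 0.0, -0.0]
ft_force: [-0.2, 0.1, 5.2]
gripper_width: 0.0267
finger_force: 59.9
```

Emit:
{"name": "servo_tool", "arguments": {
  "gripper": [-1,-1,-1,-1,-1],
  "linear": [
    [0,0,0.1],
    [0,0,0.1],
    [0,0,0.1],
    [0,0,0.1],
    [0,0,0.1]
  ],
  "turn": [
    [0,0,0],
    [0,0,0],
    [0,0,0],
    [0,0,0],
    [0,0,0]
  ]
}}

```text
time: 9.8
tcp_pos: [0.5401, 0.2163, 0.1621]
tcp_rot: [0.95, 0.311, 0.0, -0.0]
ft_force: [-0.2, 0.8, 4.7]
gripper_width: 0.0268
finger_force: 60.0
```

Emit:
{"name": "servo_tool", "arguments": {
  "gripper": [-1,-1,-1,-1,-1],
  "linear": [
    [0,0,0.1],
    [0,0,0.1],
    [0,0,0.1],
    [0,0,0.1],
    [0,0,0.1]
  ],
  "turn": [
    [0,0,0],
    [0,0,0],
    [0,0,0],
    [0,0,0],
    [0,0,0]
  ]
}}

```text
time: 10.3
tcp_pos: [0.5401, 0.2163, 0.157]
tcp_rot: [0.95, 0.311, 0.0, -0.0]
ft_force: [-1.3, 1.3, 3.8]
gripper_width: 0.027
finger_force: 60.1
```

Emit:
{"name": "servo_tool", "arguments": {
  "gripper": [-1,-1,-1,-1,-1],
  "linear": [
    [0,0,0.1],
    [0,0,0.1],
    [0,0,0.1],
    [0,0,0.1],
    [0,0,0.1]
  ],
  "turn": [
    [0,0,0],
    [0,0,0],
    [0,0,0],
    [0,0,0],
    [0,0,0]
  ]
}}

```text
time: 10.8
tcp_pos: [0.5401, 0.2163, 0.152]
tcp_rot: [0.95, 0.311, 0.0, -0.0]
ft_force: [-2.0, 1.4, 4.5]
gripper_width: 0.0265
finger_force: 60.1
```

Emit:
{"name": "servo_tool", "arguments": {
  "gripper": [-1,-1,-1,-1,-1],
  "linear": [
    [0,0,0.1],
    [0,0,0.1],
    [0,0,0.1],
    [0,0,0.1],
    [0,0,0.1]
  ],
  "turn": [
    [0,0,0],
    [0,0,0],
    [0,0,0],
    [0,0,0],
    [0,0,0]
  ]
}}

```text
time: 11.3
tcp_pos: [0.54, 0.2161, 0.1468]
tcp_rot: [0.95, 0.311, 0.0, -0.0]
ft_force: [-0.8, 1.4, 0.1]
gripper_width: 0.0266
finger_force: 59.6
```

Emit:
{"name": "servo_tool", "arguments": {
  "gripper": [-1,-1,-1,-1,-1],
  "linear": [
    [0,0,0.1],
    [0,0,0.1],
    [0,0,0.1],
    [0,0,0],
    [0,0,0]
  ],
  "turn": [
    [0,0,0],
    [0,0,0],
    [0,0,0],
    [0,0,0],
    [0,0,0]
  ]
}}

```text
time: 11.8
tcp_pos: [0.5401, 0.2162, 0.144]
tcp_rot: [0.95, 0.311, 0.0, -0.0]
ft_force: [-0.2, -0.0, -1.7]
gripper_width: 0.0269
finger_force: 59.4
```

```bash
python3 -c "
from u import *
import cv2
tilt();go([.5402,.2163,.2154])
s=r.snapshot('side')
cv2.imwrite('pics/e.png',cv2.resize(s[195:255,280:360,::-1],None,fx=10,fy=10,interpolation=cv2.INTER_CUBIC))
"
```

```text
turn(tool) [-0.0004 -0.0004  0.    ]
tool cm [ 0.01 -0.   -7.14] tcp [0.5401 0.2162 0.144 ] rot err [ 1.e-04  6.e-04 -1.e+00] F [-0.2  -0.   -1.73] t 11.8 w 0.02685128741848448
```

View pics/e.png

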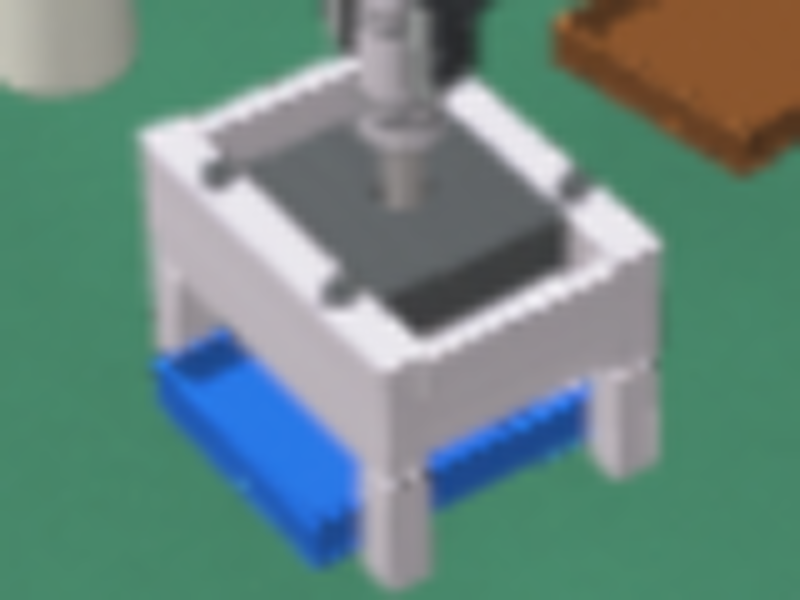

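Emit:
{"name": "servo_tool", "arguments": {
  "gripper": [-1,-1,-1,-1,-1],
  "linear": [
    [0,0,0.1],
    [0,0,0.1],
    [0,0,0],
    [0,0,-0.5],
    [0,0,-1]
  ],
  "turn": [
    [0,0,0],
    [0,0,0],
    [0,0,0],
    [0,0,0],
    [0,0,0]
  ]
}}

```text
time: 12.35
tcp_pos: [0.5397, 0.2161, 0.1572]
tcp_rot: [0.95, 0.311, -0.0, -0.0]
ft_force: [-0.5, 0.1, -1.0]
gripper_width: 0.0266
finger_force: 59.4
```

Emit:
{"name": "servo_tool", "arguments": {
  "gripper": [-1,-1,-1,-1,-1],
  "linear": [
    [0,0,-2],
    [0,0,-2],
    [0,0,-2],
    [0,0,-0.6],
    [0,0,0]
  ],
  "turn": [
    [0,0,0],
    [0,0,0],
    [0,0,0],
    [0,0,0],
    [0,0,0]
  ]
}}

```text
time: 12.85
tcp_pos: [0.5406, 0.2164, 0.2241]
tcp_rot: [0.95, 0.311, 0.001, -0.0]
ft_force: [0.4, -0.3, -2.2]
gripper_width: 0.0267
finger_force: 59.4
```

```bash
python3 -c "
from u import *
import cv2
tilt();go([.5692,-.2182,.22])
s=r.snapshot('side');t=r.snapshot('top')
cv2.imwrite('pics/f.png',np.hstack([cv2.resize(a[:,:,::-1],None,fx=6,fy=6,interpolation=cv2.INTER_CUBIC) for a in(s[190:250,290:350],t[170:230,290:350])]))
"
```

```text
turn(tool) [ 0.0001 -0.0024  0.    ]
tool cm [-23.38  36.75   0.36] tcp [0.5406 0.2164 0.2241] rot err [ 0.002   0.0014 -1.    ] F [ 0.36 -0.33 -2.24] t 12.85 w 0.02668283238766863
```

View pics/f.png

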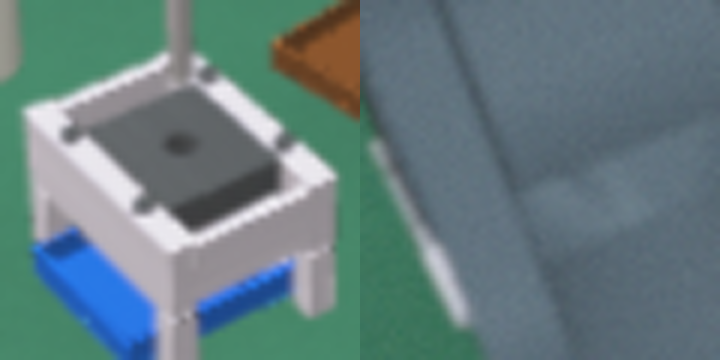

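The bore at crop (180,143) is now dark, so the pin has gone through. I'll carry the drift back to the stand.

Emit:
{"name": "servo_tool", "arguments": {
  "gripper": [-1,-1,-1,-1,-1],
  "linear": [
    [-0.9,1.4,0],
    [-1.7,2.7,0],
    [-1.7,2.7,0],
    [-1.7,2.7,0],
    [-1.7,2.7,0]
  ],
  "turn": [
    [0,0,0],
    [0,0,0],
    [0,0,0],
    [0,0,0],
    [0,0,0]
  ]
}}

```text
time: 13.45
tcp_pos: [0.5494, 0.0703, 0.2222]
tcp_rot: [0.95, 0.311, -0.0, -0.0]
ft_force: [0.3, 0.2, -1.6]
gripper_width: 0.0269
finger_force: 59.4
```

Emit:
{"name": "servo_tool", "arguments": {
  "gripper": [-1,-1,-1,-1,-1],
  "linear": [
    [-1.7,2.7,0],
    [-1.7,2.7,0],
    [-1.7,2.7,0],
    [-1.7,2.7,0],
    [-1.7,2.7,0]
  ],
  "turn": [
    [0,0,0],
    [0,0,0],
    [0,0,0],
    [0,0,0],
    [0,0,0]
  ]
}}

```text
time: 13.95
tcp_pos: [0.5604, -0.0889, 0.2221]
tcp_rot: [0.951, 0.311, -0.0, -0.0]
ft_force: [1.1, -0.7, -1.0]
gripper_width: 0.0266
finger_force: 59.4
```

Emit:
{"name": "servo_tool", "arguments": {
  "gripper": [-1,-1,-1,-1,-1],
  "linear": [
    [-1.7,2.7,0],
    [-1.7,2.7,0],
    [-1.7,2.7,0],
    [-1.6,2.2,0],
    [-0.5,0.8,0]
  ],
  "turn": [
    [0,0,0],
    [0,0,0],
    [0,0,0],
    [0,0,0],
    [0,0,0]
  ]
}}

```text
time: 14.45
tcp_pos: [0.5677, -0.2218, 0.2217]
tcp_rot: [0.951, 0.31, -0.001, -0.001]
ft_force: [-0.4, 1.1, -1.5]
gripper_width: 0.0271
finger_force: 59.4
```

Emit:
{"name": "servo_tool", "arguments": {
  "gripper": [-1,-1,-1,-1,-1],
  "linear": [
    [0,0,0],
    [0,0,0],
    [0,0,0],
    [0,0,0],
    [0,0,0]
  ],
  "turn": [
    [0,0,0],
    [0,0,0],
    [0,0,0],
    [0,0,0],
    [0,0,0]
  ]
}}

```text
time: 14.95
tcp_pos: [0.5689, -0.2182, 0.2229]
tcp_rot: [0.95, 0.311, 0.0, -0.0]
ft_force: [0.5, 0.3, -1.1]
gripper_width: 0.027
finger_force: 59.4
```

```bash
python3 -c "
from u import *
tilt();go([.5692,-.2182,.173])
"
```

```text
turn(tool) [-0.0003 -0.0007  0.    ]
tool cm [0.03 0.02 4.99] tcp [ 0.5689 -0.2182  0.2229] rot err [ 3.e-04  6.e-04 -1.e+00] F [ 0.46  0.33 -1.15] t 14.95 w 0.026993667397687646
```

Emit:
{"name": "servo_tool", "arguments": {
  "gripper": [-1,-1,-1,-1,-1],
  "linear": [
    [0,0,1.5],
    [0,0,2],
    [0,0,1.5],
    [0,0,0.6],
    [0,0,0]
  ],
  "turn": [
    [0,0,0],
    [0,0,0],
    [0,0,0],
    [0,0,0],
    [0,0,0]
  ]
}}

```text
time: 15.45
tcp_pos: [0.5684, -0.2185, 0.1663]
tcp_rot: [0.95, 0.311, -0.0, -0.001]
ft_force: [0.0, 0.0, -2.2]
gripper_width: 0.0269
finger_force: 59.4
```

Emit:
{"name": "servo_tool", "arguments": {
  "gripper": [-1,-1,-1,-1,-1],
  "linear": [
    [0,0,0.2],
    [0,0,0.2],
    [0,0,0.2],
    [0,0,0.2],
    [0,0,0.2]
  ],
  "turn": [
    [0,0,0],
    [0,0,0],
    [0,0,0],
    [0,0,0],
    [0,0,0]
  ]
}}

```text
time: 15.95
tcp_pos: [0.5688, -0.2189, 0.1568]
tcp_rot: [0.95, 0.311, 0.0, -0.0]
ft_force: [0.1, -0.5, -2.1]
gripper_width: 0.0268
finger_force: 59.4
```

```bash
python3 -c "
from u import *
go([.5692,-.2182,.0985])
"
```

```text
tool cm [ 0.07 -0.03  5.83] tcp [ 0.5688 -0.2189  0.1568] rot err [ 4.e-04  6.e-04 -1.e+00] F [ 0.08 -0.46 -2.07] t 15.95 w 0.026825246035593116
```

Tip is in the hole with no side force. Lowering on.

Emit:
{"name": "servo_tool", "arguments": {
  "gripper": [-1,-1,-1,-1,-1],
  "linear": [
    [0.05,0,1],
    [0,0,1],
    [0,0,1],
    [0,0,1],
    [0,0,1]
  ],
  "turn": [
    [0,0,0],
    [0,0,0],
    [0,0,0],
    [0,0,0],
    [0,0,0]
  ]
}}

```text
time: 16.45
tcp_pos: [0.569, -0.2185, 0.1057]
tcp_rot: [0.95, 0.311, -0.0, -0.0]
ft_force: [-1.0, -0.5, -1.3]
gripper_width: 0.0263
finger_force: 59.4
```

Emit:
{"name": "servo_tool", "arguments": {
  "gripper": [-1,-1,-1,-1,-1],
  "linear": [
    [0,0,0.2],
    [0,0,0.2],
    [0,0,0.2],
    [0,0,0.2],
    [0,0,0]
  ],
  "turn": [
    [0,0,0],
    [0,0,0],
    [0,0,0],
    [0,0,0],
    [0,0,0]
  ]
}}

```text
time: 16.95
tcp_pos: [0.5692, -0.2186, 0.0988]
tcp_rot: [0.95, 0.311, 0.0, -0.0]
ft_force: [-0.0, -0.9, -1.1]
gripper_width: 0.0267
finger_force: 59.4
```

Emit:
{"name": "servo_tool", "arguments": {
  "gripper": [-1,-1,-1,-1,-1],
  "linear": [
    [0,0,0.1],
    [0,0,0.05],
    [0,0,0],
    [0,0,0],
    [0,0,0]
  ],
  "turn": [
    [0,0,0],
    [0,0,0],
    [0,0,0],
    [0,0,0],
    [0,0,0]
  ]
}}

```text
time: 17.45
tcp_pos: [0.5694, -0.2186, 0.0979]
tcp_rot: [0.95, 0.311, 0.0, -0.0]
ft_force: [-2.3, 1.2, 6.5]
gripper_width: 0.0267
finger_force: 60.3
```

Seated. Releasing.

Emit:
{"name": "servo_tool", "arguments": {
  "gripper": [-0.2,0.2,0.6,1,1],
  "linear": [
    [0,0,0],
    [0,0,0],
    [0,0,0],
    [0,0,0],
    [0,0,0]
  ],
  "turn": [
    [0,0,0],
    [0,0,0],
    [0,0,0],
    [0,0,0],
    [0,0,0]
  ]
}}

```text
time: 17.95
tcp_pos: [0.5692, -0.2185, 0.0973]
tcp_rot: [0.95, 0.311, 0.0, -0.0]
ft_force: [-0.7, 0.9, 0.4]
gripper_width: 0.0852
finger_force: 0.0
```

Emit:
{"name": "servo_tool", "arguments": {
  "gripper": [1,1,1,1,1],
  "linear": [
    [0,0,0],
    [0,0,-1],
    [0,0,-2],
    [0,0,-3],
    [0,0,-3]
  ],
  "turn": [
    [0,0,0],
    [0,0,0],
    [0,0,0],
    [0,0,0],
    [0,0,0]
  ]
}}

```text
time: 18.45
tcp_pos: [0.5689, -0.2185, 0.189]
tcp_rot: [0.95, 0.311, 0.0, -0.0]
ft_force: [1.2, -0.4, -0.5]
gripper_width: 0.0853
finger_force: 0.0
```

Emit:
{"name": "servo_tool", "arguments": {
  "gripper": [1,1,1,1,1],
  "linear": [
    [0,0,-3],
    [0,0,-2],
    [0,0,-1],
    [0,0,0],
    [0,0,0]
  ],
  "turn": [
    [0,0,0],
    [0,0,0],
    [0,0,0],
    [0,0,0],
    [0,0,0]
  ]
}}

```text
time: 18.95
tcp_pos: [0.569, -0.2186, 0.2465]
tcp_rot: [0.95, 0.311, -0.0, -0.001]
ft_force: [-0.3, -0.6, 0.3]
gripper_width: 0.0852
finger_force: 0.0
```

```bash
python3 -c "
from u import *
import cv2
s=r.snapshot('side')
cv2.imwrite('pics/g.png',np.hstack([cv2.resize(a[:,:,::-1],None,fx=5,fy=5,interpolation=cv2.INTER_CUBIC) for a in(s[275:395,320:400],s[170:290,280:360])]))
"
```

```text
(no output)
```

View pics/g.png

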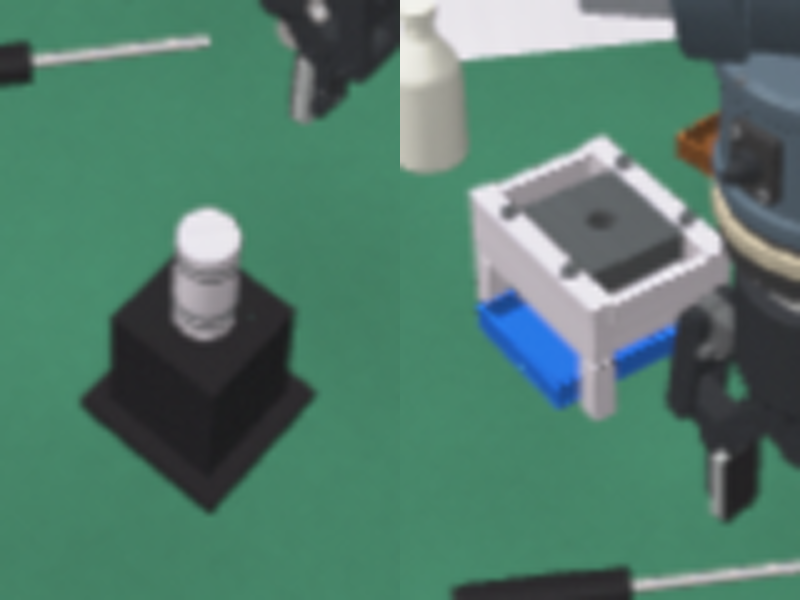

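The drift stands upright in its stand (crop 207,270), the bore is empty and the gripper is clear, so I'm handing in.

```bash
python3 -c "
from rig import r
print(r.sign_off())"
```

```text
the job is handed in; nothing more can be done
None
```

I pressed the pin out of the bore, put the drift back upright in its stand and handed the job in at about 19 s; the highest wrist-force reading while pressing was about 7 N. The bore looks empty, but the jig hides the middle of the tray, so I did not see the pin lying in it, and the hand-in reported no verdict.

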